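# Level the portable hob under load

## Robot

A 6-joint arm with a two-finger parallel gripper is mounted at the origin on the work surface. World frame = base frame: x ahead of the robot, y to its left, z up, the work surface at z = 0. Lengths are in mm, angles in degrees, forces in N, time in s.
With the tool pointing down it reaches from about 350 to 850 mm from the base axis. Payload 8.1 kg.
Tool frame: the origin (TCP) lies midway between the tips of the shut fingers; the grasp point (between the pads) lies 19 mm behind it (r.grip_point_offset is the distance from the TCP to the grasp point, in mm); z points along the fingers, y is the line along which they close (so a half turn about z gives the same grasp; the last joint's range is limited). The gripper opens to 85 mm and grips with 20 to 120 N. Pads are 22 mm wide; open, the fingers measure 114 mm over their backs; the gripper's body (76 mm by 85 mm) begins 54 mm behind the grasp point. The pads swing forward as they close: fully open they stand 13 mm farther back than shut.
Start: joints at [68.388, 7.471, 85.268, -0, 87.261, -4.893], TCP at [172.584, 574.648, 231.292] pointing down, gripper open.
Joint ranges: [-169.43, 169.43], [-51.17, 129.36], [1.28, 143.12], [-76.62, 256.62], [0, 156.53], [-152.29, 152.29]. Speed limits (degrees/s): [136.94, 136.94, 159.86, 180, 180, 180].

## Interface

Orientations are given as [roll, pitch, yaw] about the fixed x, y, z axes, in that order (R = Rz(yaw) Ry(pitch) Rx(roll)).
In Python, from bench import r gives the robot as it stands.
- The arm moves only by the shell command python3 -m inch 'ROWS' [FORCE]. ROWS is JSON, one flat list of numbers, 7 for each row, row after row: the shift along the world's x, y, z in m, then the turn, a rotation vector about the world's x, y, z in degrees, then the closure in counts, from 0 (fully open) to 255 (shut). A call has 1 to 10 rows; each row shifts and turns the commanded pose from where the row before left it; what a row does not reach is not made up. A row lasts 1/10 s, in which the tool goes at most 50 mm and 8.59 degrees, less where a joint would pass 70% of its speed; a pose out of reach is approached as far as the arm can. A call with a gripper value outside its range is refused whole. The fingers move at their own pace and stop on an object; FORCE is the grip in N (left out, the last holds). Time passes only in rows, so rows that do not move let the fingers close. It gives the time, the measured TCP pose, the force and the opening at its end, in the units of the state.
- r.sense(): the state, without advancing time (a new reading comes with each control period).
- r.snapshot(name): name is "scene" or "top"; returns (picture, depth): 400x640x3 uint8, red, green, blue; 400x640 float32, mm along the optical axis (not along the pixel's ray), 0 where there is no reading.
- r.get_calibration(name): a dict with "fovy" (degrees; the focal length in pixels is half the picture's height over the tangent of half this angle, whatever the lens; pixels are square), "cx", "cy" (the principal point, pixels), "k1" (the pictures are not rectified: a ray, as slopes to the right and down, at radius r is drawn at 1 + k1 r^2 times it, then the intrinsics apply), "position" and "rotation" of the camera in the world. Camera axes: x right, y up, looking along -z (the intrinsics and any distortion apply to the point x, -y, -z); pixel columns grow to the right and rows downward; lengths in mm; the calibration is good to about 2 mm. A picture is of the moment at which its call begins. get_calibration takes no time and is no camera call.
- r.hand_in(): hands the job in, once; it reports no verdict.
The state is a dict: "time": time; "joint_pos": joint angles; "qd": joint speeds; "joint_efforts": joint torques, N m; "tool_pos": TCP position; "tcp_rot": TCP orientation; "ft_force": force on the tool from outside, world axes, zero at the start; "wrist_torque": the same for the moment, N m; "finger_gap": finger opening in mm.
Only numpy, scipy, OpenCV 4.12 (cv2) and the standard library are available. Lean on these libraries where they do the work, as an engineer would, in place of code of your own. Each camera call takes 0.05 s, during which the arm holds its last target. There are 200 camera calls.

## Task

The portable hob stands crooked on the uneven tiles: lay the spirit level upright along the middle of the bare steel ledge at the front of the hob and let go of it, and turn the black foot knob at the right end of the hob until the bubble rests centred between its two lines while the level is pressed down. Unless it is loaded, the foot end rides up on a springy bush, so only the reading under a firm but careful push on top of the level (best towards the knob, clear of the vial) counts. Finish while still holding that push with the fingers, hob fully down, bubble centred and knob let go, and leave the coffee pot, jar and pepper mill where they stand.

Things in the scene. Friction and masses are not known exactly. Their poses are not given: they have to be found in the camera images.
- level: Aluminium spirit level, black end caps, 230 long (its x), 24 wide (y), 40 tall, about 0.25 kg; origin at the centre of its underside. A green vial along x in the middle of its top reaches 48 above the underside. Starts upright on the counter left or right of the hob, roughly along world x. Both ends are alike: it may lie either way round on the ledge. Grip it across its width.
- vial (a point): Middle of the vial, on its upper surface, 45 above the underside of the level, halfway between the two black lines, which stand 19 apart (9.5 either side). Turns with the level.
- bubble_mid (a point): Middle of the white bubble, 14 long, which travels along the vial (level's x) up to 19 either side of its middle. It goes to the higher end, 0.79 mm per mrad of slope, and is at rest within about 1 s. Centred: within 3 mm of the middle of the vial, so that the bubble lies between the lines.
- hob_base: The hob: steel case 260 x 280 x 45, its top about 70 above the counter; does not slide. Origin on the counter below the case's centre; x away from the robot, y to its left end, which pivots on fixed feet; its right end (-y) rests through a springy bush on the levelling foot. Behind the ledge are a burner and a cast pan support 24 higher than the ledge.
- ledge (a point): Middle of the hob's flat front ledge, on its upper surface, about 70 above the counter; axes turn with the hob: x away from the robot, y along the ledge away from the knob end, z up. Clear ledge 280 long (y), 75 wide (x).
- hob (a joint): How far the hob's foot end rides up on its bush, rad: about 0.02 unloaded, 0 pressed fully down. About 5.5 N straight down at 90 mm from the ledge middle on the knob side (9 N at the middle) brings it fully down, some 4 mm lower there; more push hardly moves it.
- foot_knob (a point): Top centre of the round black knob of the levelling foot, 40 diameter, 32 tall, top 112 above the counter, axis vertical, beside the hob's right end. Slight friction (0.12 N m), stays where left, does not rise. Clockwise from above raises the foot end: 1 rad gives 12.7 mrad, 10 mm of bubble travel towards the knob. At the start the foot end is too low by 0.5 to 1.45 rad of the knob.
- moka: Bystander: aluminium coffee pot with black handle, 180 tall, 92 diameter, handle out to 93 from the axis; origin under its centre. Stands on the side of the hob where the level is not.
- jar: Bystander: glass jar with steel lid, 80 diameter, 120 tall; origin under its centre.
- mill: Bystander: dark wooden pepper mill, 54 diameter, 160 tall; origin under its centre.
Not all that is in view belongs to the job. Of the things like the level, leave any that is yellow; of the rest the larger one is meant.

How it is judged:
By the outcome, as a careful person would: the job done as asked, in the order asked, and still so for the second after the job is handed in, while the arm keeps its last pose, push and grip.
It also fails if it takes over 67 s, if anything falls off the work surface, if the arm or the gripper's body presses on something with over 40 N, if the wrist force passes 120 N, or if a joint passes its speed limit or range.

## Working session

There is one attempt and no reset: what is moved stays moved. The work goes in short steps, Python scripts to look and compute and a shell command to move; the robot and the scene stay as the last step left them, time stands still between calls to the robot, and variables do not carry over. Pictures are saved under pics/ and viewed, on a budget of 10 in all, crops included, one or two more only if the job needs it, and the job is handed in when it is done.

```bash
mkdir -p pics; ls; cat > h.py <<'E'
from bench import r
import numpy as np, cv2
def cal(n):
    c=r.get_calibration(n); f=200/np.tan(np.radians(c["fovy"])/2)
    return c,f
def ray(n,u,v):
    c,f=cal(n); k=c["k1"]
    K=np.array([[f,0,c["cx"]],[0,f,c["cy"]],[0,0,1.]])
    p=cv2.undistortPoints(np.array([[[u,v]]],float),K,np.array([k,0,0,0,0.]))[0,0]
    d=np.array(c["rotation"]).reshape(3,3)@np.array([p[0],-p[1],-1.])
    return np.array(c["position"],float),d
def onz(n,u,v,z):
    o,d=ray(n,u,v); return o+d*(z-o[2])/d[2]
def dep(n,u,v,D):
    o,d=ray(n,u,v); return o+d*float(D[int(round(v)),int(round(u))])
def proj(n,P):
    c,f=cal(n); q=np.array(c["rotation"]).reshape(3,3).T@(np.array(P,float)-np.array(c["position"]))
    x,y=q[0]/-q[2],-q[1]/-q[2]; s=1+c["k1"]*(x*x+y*y)
    return f*x*s+c["cx"],f*y*s+c["cy"]
def snap(n,name):
    p,D=r.snapshot(n); cv2.imwrite(f"pics/{name}.png",p[...,::-1]); np.save(f"pics/{name}.npy",D); return p,D
E
python3 - <<'E'
from h import *
for n in("scene","top"):
    snap(n,n+"1"); print(n,r.get_calibration(n))
print(r.sense())
E
```

```text
pics
scene {'fovy': 52.96840400771327, 'cx': 318.2930616732221, 'cy': 192.06694311789815, 'k1': 0.004608616424355519, 'position': array([986.02459776, 110.63385238, 979.93216411]), 'rotation': array([ 29.00474775,   0.40090465, 110.08350659])}
top {'fovy': 52.87157737805924, 'cx': 317.10535771126996, 'cy': 198.3716688571731, 'k1': -0.02443115064161595, 'position': array([ 338.2101355 ,  -58.19734257, 1454.74507957]), 'rotation': array([  6.92882473,   0.74157426, -91.47510419])}
{'time': 0.1, 'joint_pos': array([ 6.83887232e+01,  7.51031364e+00,  8.53248867e+01, -2.19342867e-03,
        8.72621225e+01, -4.89285437e+00]), 'qd': array([-0.04821107, -0.03332875, -0.16975827,  0.01340731, -0.06296125,
       -0.00502052]), 'joint_efforts': array([ 1.08056352e-03, -5.70958006e+01, -5.01940298e+01, -2.43774530e-04,
        8.21142050e-03, -1.94822377e-05]), 'tool_pos': array([172.4018854 , 574.16357753, 230.33650988]), 'tcp_rot': array([-1.79902845e+02, -6.11815798e-03,  1.63281679e+02]), 'ft_force': array([-0.05309863, -0.39122044,  0.37394157]), 'wrist_torque': array([ 0.06709906,  0.01588619, -0.02187282]), 'finger_gap': 85.44366102621899}
```

```bash
sed -i 's/np.array(c\["rotation"\]).reshape(3,3)/Rm(c["rotation"])/' h.py; sed -i '2a from scipy.spatial.transform import Rotation\ndef Rm(a): return Rotation.from_euler("xyz",a,degrees=True).as_matrix()' h.py; head -5 h.py; python3 -c "
from h import *
print(proj('top',[172,574,230]),proj('scene',[172,574,230]))"
```

```text
from bench import r
import numpy as np, cv2
from scipy.spatial.transform import Rotation
def Rm(a): return Rotation.from_euler("xyz",a,degrees=True).as_matrix()
def cal(n):
(np.float64(113.98805911290074), np.float64(307.8686441130894)) (np.float64(624.9609290093952), np.float64(120.38430993123774))
```

View pics/scene1.png

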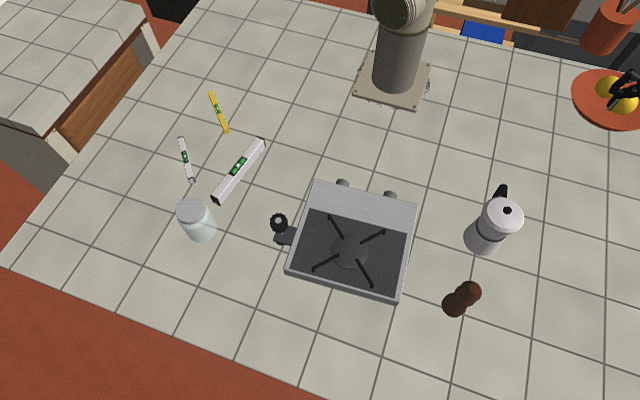

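View pics/top1.png

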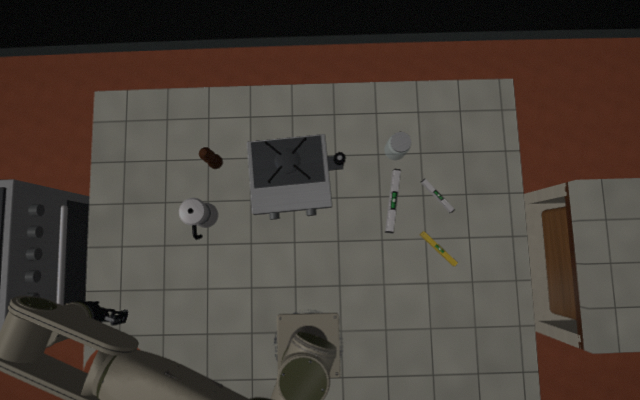

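```bash
cat >> h.py <<'E'
def cloud(n,D):
    c,f=cal(n); k=c["k1"]; K=np.array([[f,0,c["cx"]],[0,f,c["cy"]],[0,0,1.]])
    v,u=np.mgrid[0:400,0:640]; p=cv2.undistortPoints(np.stack([u,v],-1).reshape(-1,1,2).astype(float),K,np.array([k,0,0,0,0.]))[:,0]
    d=np.c_[p[:,0],-p[:,1],-np.ones(len(p))]@Rm(c["rotation"]).T
    return (np.array(c["position"])+d*D.reshape(-1,1)).reshape(400,640,3)
E
python3 - <<'E'
from h import *
for n in("scene","top"):
    D=np.load(f"pics/{n}1.npy"); P=cloud(n,D); im=cv2.imread(f"pics/{n}1.png").astype(int)
    for z0,z1 in[(-10,10)]:
        m=(abs(P[...,2])<15)&(P[...,0]>300)&(P[...,0]<800)&(abs(P[...,1])<500); print(n,"table z",np.median(P[m][:,2]))
    def blob(nm,seed,z0,z1):
        m=((P[...,2]>z0)&(P[...,2]<z1)).astype(np.uint8); k,l,s,c=cv2.connectedComponentsWithStats(m,connectivity=4)
        u,v=seed; i=l[v,u]
        if i==0: print(nm,"none",P[v,u]);return
        q=P[l==i]; rc=cv2.minAreaRect(q[:,:2].astype(np.float32)); print(n,nm,len(q),"mean",q.mean(0).round(1),"z med",np.median(q[:,2]).round(1),"rect",np.round(rc[0],1),np.round(rc[1],1),round(rc[2],1))
        print("   box",cv2.boxPoints(rc).round(0).tolist())
    S=dict(scene=dict(level=(231,178),ledge=(365,210),knob=(279,219),moka=(505,212),jar=(193,207),mill=(468,290)),
           top=dict(level=(394,190),ledge=(290,200),knob=(340,158),moka=(192,212),jar=(400,142),mill=(206,153)))[n]
    blob("level",S["level"],28,60); blob("ledge",S["ledge"],57,82); blob("knob",S["knob"],98,125)
    blob("moka",S["moka"],100,190); blob("jar",S["jar"],100,130);blob("mill",S["mill"],100,170)
    # green vial
    g=(im[...,1]-im[...,2]>40)&(im[...,1]-im[...,0]>20)&(P[...,2]>25)&(P[...,2]<70); k,l,s,c=cv2.connectedComponentsWithStats(g.astype(np.uint8))
    for i in range(1,k):
        if s[i,4]>3: print("green",c[i].round(1),s[i,4],onz(n,*c[i],45).round(1))
E
```

```text
scene table z -1.368744562637744
scene level 707 mean [ 504.1 -312.4   38.2] z med 38.3 rect [ 497.9 -313.4] [ 27.1 230.6] 80.6
   box [[382.0, -308.0], [609.0, -346.0], [614.0, -319.0], [386.0, -281.0]]
scene ledge 10468 mean [604.4  56.9  71. ] z med 71.0 rect [587.6  52.7] [283.4 280.3] 3.9
   box [[437.0, 183.0], [456.0, -97.0], [739.0, -77.0], [719.0, 202.0]]
scene knob 238 mean [ 642.9 -123.   109.4] z med 110.3 rect [ 641.2 -123.8] [39.8 42.2] 43.3
   box [[612.0, -122.0], [641.0, -153.0], [670.0, -125.0], [641.0, -95.0]]
scene moka 1525 mean [471.3 359.2 150.6] z med 156.6 rect [453.3 370.1] [ 90.3 121.5] 68.7
   box [[380.0, 350.0], [493.0, 306.0], [526.0, 390.0], [413.0, 434.0]]
scene jar 666 mean [ 691.3 -330.6  117.2] z med 118.0 rect [ 689.7 -333.5] [68.9 68.7] 2.7
   box [[654.0, -301.0], [657.0, -369.0], [726.0, -366.0], [722.0, -298.0]]
scene mill 499 mean [669.9 323.6 136.5] z med 142.7 rect [665.3 326.5] [43.8 41.4] 60.6
   box [[637.0, 318.0], [673.0, 297.0], [694.0, 335.0], [658.0, 356.0]]
green [217.2 107.8] 18 [ 332.1 -460.5   45. ]
green [185.  156.5] 26 [ 521.
[... 466 characters left out ...]
 med 111.1 rect [ 639.4 -125.2] [39.7 39.3] 17.3
   box [[615.0, -112.0], [626.0, -150.0], [664.0, -138.0], [652.0, -101.0]]
top moka 716 mean [456.9 359.6 156.2] z med 158.3 rect [448.7 370.6] [ 89.8 128.1] 68.4
   box [[373.0, 352.0], [492.0, 305.0], [525.0, 389.0], [406.0, 436.0]]
top jar 328 mean [ 687.5 -332.6  118.5] z med 118.8 rect [ 689.4 -333.1] [68.3 64.7] 28.9
   box [[644.0, -321.0], [675.0, -378.0], [735.0, -345.0], [704.0, -288.0]]
top mill 187 mean [657.8 322.8 138.3] z med 144.3 rect [661.4 326.3] [41.7 43.5] 87.1
   box [[639.0, 307.0], [682.0, 304.0], [684.0, 346.0], [641.0, 348.0]]
green [393.9 194.2] 10 [ 517.4 -315.7   45. ]
green [392.5 204.7] 11 [ 480.2 -308.8   45. ]
```

```bash
python3 -m inch '[0.0208,-0.0444,0,0,0,0.72,0, 0.0208,-0.0444,0,0,0,0.72,0, 0.0208,-0.0444,0,0,0,0.72,0, 0.0208,-0.0444,0,0,0,0.72,0, 0.0208,-0.0444,0,0,0,0.72,0, 0.0208,-0.0444,0,0,0,0.72,0, 0.0208,-0.0444,0,0,0,0.72,0, 0.0208,-0.0444,0,0,0,0.72,0, 0.0208,-0.0444,0,0,0,0.72,0, 0.0208,-0.0444,0,0,0,0.72,0]' 40
python3 -m inch '[0.0117,-0.0444,0,0,0,0,0, 0.0117,-0.0444,0,0,0,0,0, 0.0117,-0.0444,0,0,0,0,0, 0.0117,-0.0444,0,0,0,0,0, 0.0117,-0.0444,-0.015,0,0,0,0, 0.0117,-0.0444,-0.015,0,0,0,0, 0.0117,-0.0444,-0.015,0,0,0,0, 0.0117,-0.0444,-0.015,0,0,0,0, 0.0117,-0.0444,-0.015,0,0,0,0, 0.0117,-0.0444,-0.015,0,0,0,0]'
python3 -m inch '[0,0,0,0,0,0,0, 0,0,0,0,0,0,0, 0,0,0,0,0,0,0]'
python3 - <<'E'
from h import *
# ledge extent: profile along hob x through centre, from both views
ex=np.array([.9977,.068]); ey=np.array([-.068,.9977]); C=np.array([599.8,53.2])
for n in("scene","top"):
    D=np.load(f"pics/{n}1.npy"); P=cloud(n,D); im=cv2.imread(f"pics/{n}1.png",0)
    q=P[...,:2]-C; a=q@ex; b=q@ey
    for y in (-110,-50,0,50,110):
        print(n,y,[(x,int(np.median(im[m])),round(float(np.median(P[m][:,2])))) for x in range(-160,-20,8) for m in [(abs(a-x)<4)&(abs(b-y)<8)&(P[...,2]>-20)] if m.any()])
    m=(abs(b)<130)&(a>-125)&(a<-65); A=np.c_[a[m],b[m],np.ones(m.sum())]; s=np.linalg.lstsq(A,P[m][:,2],rcond=None)[0]; print("plane",s)
print(r.sense()["tool_pos"],r.sense()["tcp_rot"])
E
```

```text
time: 1.1
tool_pos: [380.8, 128.8, 231.2]
tcp_rot: [180.0, 0.0, 170.5]
ft_force: [1.4, 0.9, -0.2]
finger_gap: 85.2
time: 2.1
tool_pos: [497.4, -315.1, 140.1]
tcp_rot: [180.0, -0.0, 170.5]
ft_force: [0.8, 0.9, 0.6]
finger_gap: 85.2
time: 2.4
tool_pos: [497.6, -312.6, 141.6]
tcp_rot: [180.0, 0.0, 170.5]
ft_force: [0.4, 0.1, -0.8]
finger_gap: 85.2
scene -110 [(-128, 159, 71), (-120, 159, 71), (-112, 160, 72), (-104, 162, 72), (-96, 162, 72), (-88, 159, 72), (-80, 161, 71), (-72, 158, 71), (-64, 158, 70), (-56, 159, 70), (-48, 158, 71), (-40, 65, 73), (-32, 65, 74), (-24, 67, 73)]
scene -50 [(-152, 123, 56), (-144, 121, 58), (-136, 127, 62), (-128, 165, 70), (-120, 161, 71), (-112, 161, 70), (-104, 162, 71), (-96, 160, 69), (-88, 161, 70), (-80, 161, 71), (-72, 160, 70), (-64, 160, 71), (-56, 158, 71), (-48, 159, 70), (-40, 64, 72), (-32, 66, 72), (-24, 66, 72)]
scene 0 [(-128, 157, 70), (-120, 161, 70), (-112, 159, 70), (-104, 158, 70), (-96, 159, 70), (-88, 160, 70), (-80, 160, 69), (-72, 159, 69), (-64, 158, 70), (-56, 155, 69), (-48, 161, 69), (-40, 66, 71), (-32, 67, 72), (-24, 67, 
[... 1453 characters left out ...]
94, -3), (-152, 84, 3), (-144, 64, 55), (-136, 43, 56), (-128, 92, 70), (-120, 97, 70), (-112, 96, 70), (-104, 96, 71), (-96, 96, 71), (-88, 95, 70), (-80, 96, 70), (-72, 95, 71), (-64, 94, 71), (-56, 94, 73), (-48, 95, 70), (-40, 48, 72), (-32, 40, 71), (-24, 40, 72)]
top 110 [(-160, 93, 1), (-152, 93, 1), (-144, 93, 1), (-136, 93, -1), (-128, 79, 68), (-120, 94, 72), (-112, 95, 69), (-104, 95, 69), (-96, 95, 70), (-88, 94, 69), (-80, 94, 71), (-72, 94, 70), (-64, 94, 69), (-56, 94, 68), (-48, 95, 71), (-40, 52, 71), (-32, 40, 73), (-24, 41, 71)]
plane [ 6.42358351e-04 -7.83627353e-03  7.10812802e+01]
[ 497.60734465 -312.62402398  141.60502612] [1.79982564e+02 7.20321094e-03 1.70497194e+02]
```

```bash
python3 -m inch '[0,-0.001,-0.040,0,0,0,0, 0,0,-0.040,0,0,0,0, 0,0,-0.030,0,0,0,0, 0,0,-0.021,0,0,0,0, 0,0,0,0,0,0,0, 0,0,0,0,0,0,255, 0,0,0,0,0,0,255, 0,0,0,0,0,0,255, 0,0,0,0,0,0,255, 0,0,0,0,0,0,255]' 40
```

```text
time: 3.4
tool_pos: [498.5, -315.1, 11.8]
tcp_rot: [-179.9, 0.1, 170.5]
ft_force: [-1.4, 0.7, 6.6]
finger_gap: 23.4
```

```bash
python3 -m inch '[0,0,0,0,0,0,255, 0,0,0.02,0,0,0,255, 0,0,0.04,0,0,0,255, 0,0,0.045,0,0,0,255, 0,0,0.045,0,0,0,255, 0,0,0.01,0,0,0,255]'
python3 -m inch '[0.0012,0.0362,0,0,0,-7.66,255, 0.0012,0.0362,0,0,0,-7.66,255, 0.0012,0.0362,0,0,0,-7.66,255, 0.0012,0.0362,0,0,0,-7.66,255, 0.0012,0.0362,0,0,0,-7.66,255, 0.0012,0.0362,0,0,0,-7.66,255, 0.0012,0.0362,0,0,0,-7.66,255, 0.0012,0.0362,0,0,0,-7.66,255, 0.0012,0.0362,0,0,0,-7.66,255, 0.0012,0.0362,0,0,0,-7.66,255]'
python3 -m inch '[0,0,0,0,0,0,255, 0,0,0,0,0,0,255, 0,0,0,0,0,0,255]'
python3 - <<'E'
from h import *
p,D=snap("scene","s2"); P=cloud("scene",D)
cv2.imwrite("pics/s2c.png",cv2.resize(p[100:330,220:500,::-1],None,fx=2.8,fy=2.5,interpolation=cv2.INTER_CUBIC))
E
```

```text
time: 4.0
tool_pos: [500.1, -316.3, 177.2]
tcp_rot: [-179.7, 0.5, 170.5]
ft_force: [1.5, -1.1, -2.5]
finger_gap: 23.2
time: 5.0
tool_pos: [508.6, 49.1, 169.0]
tcp_rot: [-179.9, -0.0, 93.6]
ft_force: [-0.5, 0.8, -3.4]
finger_gap: 23.4
time: 5.3
tool_pos: [509.1, 46.9, 169.5]
tcp_rot: [-179.9, 0.0, 94.0]
ft_force: [-0.6, -0.3, -3.2]
finger_gap: 23.3
```

View pics/s2c.png

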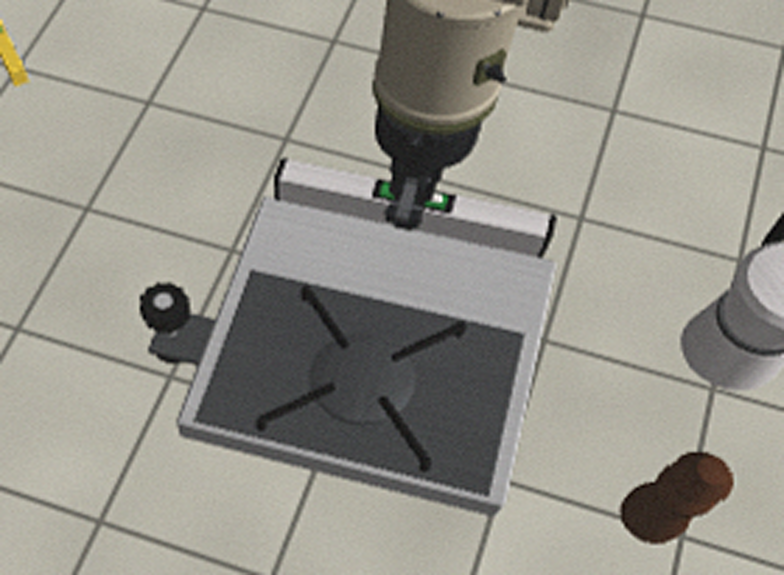

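```bash
python3 - <<'E'
from h import *
D=np.load("pics/s2.npy"); P=cloud("scene",D)
t=np.array([509.1,46.9]); ex=np.array([.9977,.068]); ey=np.array([-.068,.9977])
q=P[...,:2]-t; a=q@ex; b=q@ey
m=(P[...,2]>188)&(P[...,2]<208)&(abs(a)<40)&(abs(b)>35)&(abs(b)<140)
for s in(1,-1):
    k=m&(b*s>0); print(s,k.sum(),"a med",np.median(a[k]).round(1),a[k].min().round(1),a[k].max().round(1),"b",b[k].min().round(1),b[k].max().round(1),"z",np.median(P[k][:,2]).round(1))
rc=cv2.minAreaRect(P[m][:,:2].astype(np.float32)); print(rc)
s=r.sense(); print(s["tool_pos"],s["tcp_rot"])
E
```

```text
1 393 a med 2.9 -12.6 15.0 b 35.4 117.2 z 196.1
-1 350 a med 3.3 -11.3 14.2 b -112.4 -35.0 z 195.8
((510.7079772949219, 49.3671875), (27.5061092376709, 229.51971435546875), 4.234078407287598)
[509.317776    46.65407852 169.73953933] [-1.79946312e+02  1.79704194e-02  9.39020918e+01]
```

```bash
python3 -m inch '[0,-0.002,-0.03,0,0,0,255, 0,0,-0.03,0,0,0,255, 0,0,-0.012,0,0,0,255, 0,0,-0.006,0,0,0,255, 0,0,-0.003,0,0,0,255, 0,0,-0.002,0,0,0,255, 0,0,0,0,0,0,255, 0,0,0,0,0,0,255]'
python3 -m inch '[0,0,-0.0015,0,0,0,255, 0,0,-0.0015,0,0,0,255, 0,0,0,0,0,0,255]'
```

```text
time: 6.15
tool_pos: [510.4, 45.7, 88.4]
tcp_rot: [179.9, 0.0, 93.9]
ft_force: [-0.4, -0.1, -2.5]
finger_gap: 23.8
time: 6.45
tool_pos: [509.6, 45.7, 84.2]
tcp_rot: [180.0, 0.0, 93.9]
ft_force: [0.4, 0.2, -3.2]
finger_gap: 23.0
```

```bash
python3 -m inch '[0,0,-0.001,0,0,0,255, 0,0,-0.001,0,0,0,255, 0,0,0,0,0,0,255]'
python3 -m inch '[0,0,-0.0005,0,0,0,255, 0,0,0,0,0,0,255, 0,0,0,0,0,0,255]'
```

```text
time: 6.75
tool_pos: [509.9, 45.6, 82.6]
tcp_rot: [180.0, 0.0, 93.9]
ft_force: [0.6, 1.2, 0.8]
finger_gap: 23.4
time: 7.05
tool_pos: [509.9, 45.5, 82.1]
tcp_rot: [180.0, 0.0, 93.9]
ft_force: [-0.7, 0.0, 3.2]
finger_gap: 23.3
```

```bash
python3 -m inch '[0,0,0,0,0,0,130, 0,0,0,0,0,0,130, 0,0,0,0,0,0,130, 0,0,0,0,0,0,130, 0,0,0.02,0,0,0,130, 0,0,0.04,0,0,0,130, 0,0,0.03,0,0,0,130]'
python3 -m inch '[0.003,-0.044,0,0,0,0,255, 0.003,-0.044,0,0,0,0,255, 0,0,0,0,0,0,255, 0,0,0,0,0,0,255, 0,0,0,0,0,0,255]'
python3 - <<'E'
from h import *
p,D=snap("scene","s3"); P=cloud("scene",D)
t=np.array([510,47]); ex=np.array([.9977,.068]); ey=np.array([-.068,.9977])
q=P[...,:2]-t; a=q@ex; b=q@ey
m=(P[...,2]>100)&(P[...,2]<122)&(abs(a)<30)&(b>-130)&(b<130)
rc=cv2.minAreaRect(P[m][:,:2].astype(np.float32)); print(rc,b[m].min(),b[m].max(),np.median(P[m][:,2]))
u,v=map(int,proj("scene",[511,47,115])); print(u,v)
cv2.imwrite("pics/s3c.png",cv2.resize(p[v-35:v+35,u-65:u+65,::-1],None,fx=6,fy=6,interpolation=cv2.INTER_CUBIC))
s=r.sense(); print(s["tool_pos"],s["ft_force"])
E
```

```text
time: 7.75
tool_pos: [509.5, 45.7, 173.3]
tcp_rot: [180.0, -0.0, 93.9]
ft_force: [1.1, -1.3, 1.6]
finger_gap: 41.7
time: 8.25
tool_pos: [515.4, -41.6, 171.5]
tcp_rot: [-180.0, -0.0, 93.9]
ft_force: [0.5, 1.1, -1.0]
finger_gap: 0.4
((509.9256896972656, 48.53765106201172), (27.818225860595703, 229.6634063720703), 4.121149063110352) -113.2709677038429 116.40549509085874 109.42123025225578
362 196
[515.36037252 -41.35037125 171.46474461] [ 0.10321124 -0.00639782  0.07429516]
```

View pics/s3c.png

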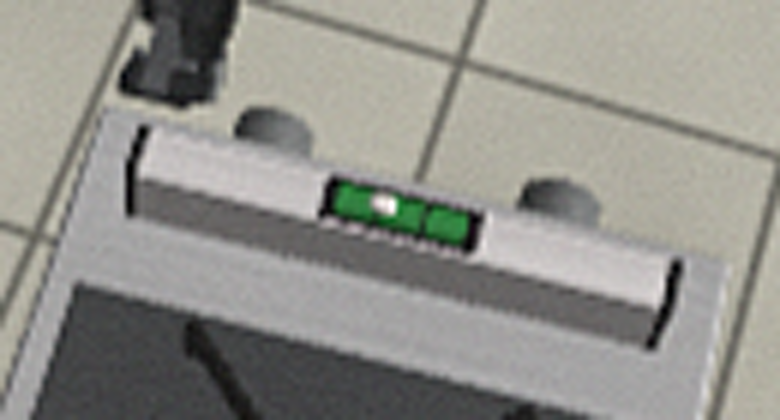

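```bash
python3 -m inch '[0.001,0,-0.025,0,0,0,255, 0,0,-0.02,0,0,0,255, 0,0,-0.007,0,0,0,255, 0,0,-0.003,0,0,0,255, 0,0,0,0,0,0,255]'
python3 -m inch '[0,0,-0.002,0,0,0,255, 0,0,-0.001,0,0,0,255, 0,0,0,0,0,0,255]'
python3 -m inch '[0,0,-0.001,0,0,0,255, 0,0,-0.001,0,0,0,255, 0,0,0,0,0,0,255]'
```

```text
time: 8.8
tool_pos: [516.7, -41.9, 117.0]
tcp_rot: [180.0, -0.0, 93.9]
ft_force: [0.5, -0.1, -0.7]
finger_gap: 0.0
time: 9.1
tool_pos: [516.9, -42.4, 114.3]
tcp_rot: [180.0, 0.0, 93.9]
ft_force: [0.4, -0.3, 0.4]
finger_gap: -0.2
time: 9.4
tool_pos: [516.7, -42.5, 111.9]
tcp_rot: [180.0, 0.0, 93.9]
ft_force: [0.0, -0.4, 1.7]
finger_gap: 0.2
```

```bash
python3 -m inch '[0,0,-0.001,0,0,0,255, 0,0,-0.001,0,0,0,255, 0,0,0,0,0,0,255, 0,0,0,0,0,0,255]'
python3 -m inch '[0,0,-0.001,0,0,0,255, 0,0,-0.0005,0,0,0,255, 0,0,0,0,0,0,255, 0,0,0,0,0,0,255]'
python3 -m inch '[0,0,-0.001,0,0,0,255, 0,0,0,0,0,0,255, 0,0,0,0,0,0,255]'
```

```text
time: 9.8
tool_pos: [516.8, -42.8, 110.1]
tcp_rot: [180.0, 0.0, 93.9]
ft_force: [-2.0, -3.5, 4.5]
finger_gap: -0.1
time: 10.2
tool_pos: [517.0, -42.8, 108.8]
tcp_rot: [180.0, 0.0, 93.9]
ft_force: [0.2, -5.0, 5.7]
finger_gap: -0.1
time: 10.5
tool_pos: [517.1, -42.8, 107.9]
tcp_rot: [179.9, 0.1, 93.9]
ft_force: [-1.0, -4.7, 5.9]
finger_gap: 0.1
```

```bash
python3 -m inch '[0,-0.0005,-0.001,0,0,0,255, 0,-0.0005,0,0,0,0,255, 0,0,0,0,0,0,255]'
python3 -m inch '[0,-0.0005,-0.001,0,0,0,255, 0,0,0,0,0,0,255, 0,0,0,0,0,0,255]'
```

```text
time: 10.8
tool_pos: [517.2, -43.3, 107.0]
tcp_rot: [179.9, -0.0, 93.9]
ft_force: [-1.1, -1.7, 7.9]
finger_gap: -0.4
time: 11.1
tool_pos: [517.4, -43.5, 106.6]
tcp_rot: [179.9, -0.0, 93.9]
ft_force: [-2.0, 0.1, 11.6]
finger_gap: -0.2
```

```bash
cat >> h.py <<'E'
def bubble(name,N=4,cen=(511,47.8),zt=112,cam="scene"):
    ims=[r.snapshot(cam)[0].astype(float) for _ in range(N)]; im=np.mean(ims,0)
    big=im.astype(np.float32); e=np.array([-.070,.9975])
    s=np.arange(-30,30.1,.5); w=np.arange(-9,9.1,1.)
    prof=[]
    for ww in w:
        uv=np.array([proj(cam,[*(np.array(cen)+e*a+np.array([.9975,.07])*ww),zt]) for a in s],np.float32)
        prof.append(cv2.remap(big,uv[:,0],uv[:,1],cv2.INTER_CUBIC))
    A=np.clip(np.array(prof),0,255) # w,s,rgb
    cv2.imwrite(f"pics/{name}.png",np.vstack([cv2.resize(A[...,::-1].astype(np.uint8),None,fx=6,fy=12,interpolation=cv2.INTER_NEAREST)]))
    R=A[...,0];G=A[...,1]
    return s,w,A
E
python3 -m inch '[0,0,0,0,0,0,255, 0,0,0,0,0,0,255, 0,0,0,0,0,0,255, 0,0,0,0,0,0,255, 0,0,0,0,0,0,255, 0,0,0,0,0,0,255, 0,0,0,0,0,0,255, 0,0,0,0,0,0,255]'
python3 - <<'E'
from h import *
s,w,A=bubble("b1"); np.save("pics/b1A.npy",A)
c=A[(w>-4)&(w<4)].mean(0)
for a,x in zip(s[::3],c[::3]): print(a,x.round(0))
E
```

```text
time: 11.9
tool_pos: [517.4, -43.5, 106.6]
tcp_rot: [179.9, -0.0, 93.9]
ft_force: [-1.8, 0.3, 11.1]
finger_gap: 0.0Traceback (most recent call last):
  File "<stdin>", line 2, in <module>
  File "h.py", line 38, in bubble
    cv2.imwrite(f"pics/{name}.png",np.vstack([cv2.resize(A[...,::-1].astype(np.uint8),None,fx=6,fy=12,interpolation=cv2.INTER_NEAREST)]))
                                              ~~~~~~~~~~^^^^^^^^^^^^^^^^^^^^^^^^^^^^^^^^^^^^^^^^^^^^^^^^^^^^^^^^^^^^^^^^^^^^^^^^^^^^^^
cv2.error: OpenCV(4.12.0) /io/opencv/modules/imgproc/src/resize.cpp:3845: error: (-215:Assertion failed) !dsize.empty() in function 'resize'
```

```bash
sed -i 's/cv2.INTER_CUBIC))$/cv2.INTER_CUBIC).reshape(-1,3))/' h.py
python3 - <<'E'
from h import *
s,w,A=bubble("b1"); np.save("pics/b1A.npy",A)
c=A[(w>-4)&(w<4)].mean(0)
for a,x in zip(s[::3],c[::3]): print(a,x.round(0).tolist())
E
```

```text
-30.0 [34.0, 56.0, 37.0]
-28.5 [44.0, 99.0, 55.0]
-27.0 [50.0, 129.0, 66.0]
-25.5 [52.0, 134.0, 68.0]
-24.0 [52.0, 131.0, 67.0]
-22.5 [51.0, 128.0, 65.0]
-21.0 [52.0, 129.0, 65.0]
-19.5 [51.0, 128.0, 65.0]
-18.0 [50.0, 127.0, 64.0]
-16.5 [52.0, 130.0, 66.0]
-15.0 [52.0, 126.0, 65.0]
-13.5 [47.0, 108.0, 58.0]
-12.0 [42.0, 80.0, 48.0]
-10.5 [42.0, 79.0, 48.0]
-9.0 [48.0, 116.0, 61.0]
-7.5 [52.0, 136.0, 67.0]
-6.0 [51.0, 129.0, 65.0]
-4.5 [51.0, 127.0, 65.0]
-3.0 [52.0, 128.0, 66.0]
-1.5 [51.0, 129.0, 65.0]
0.0 [48.0, 128.0, 63.0]
1.5 [47.0, 125.0, 62.0]
3.0 [62.0, 122.0, 72.0]
4.5 [96.0, 127.0, 97.0]
6.0 [137.0, 143.0, 131.0]
7.5 [165.0, 158.0, 156.0]
9.0 [176.0, 178.0, 168.0]
10.5 [183.0, 194.0, 178.0]
12.0 [184.0, 195.0, 179.0]
13.5 [176.0, 199.0, 176.0]
15.0 [113.0, 166.0, 119.0]
16.5 [42.0, 123.0, 57.0]
18.0 [38.0, 120.0, 53.0]
19.5 [50.0, 127.0, 64.0]
21.0 [52.0, 132.0, 67.0]
22.5 [53.0, 134.0, 68.0]
24.0 [49.0, 121.0, 62.0]
25.5 [35.0, 64.0, 40.0]
27.0 [20.0, 12.0, 18.0]
28.5 [28.0, 20.0, 26.0]
30.0 [75.0, 73.0, 73.0]
```

View pics/b1.png

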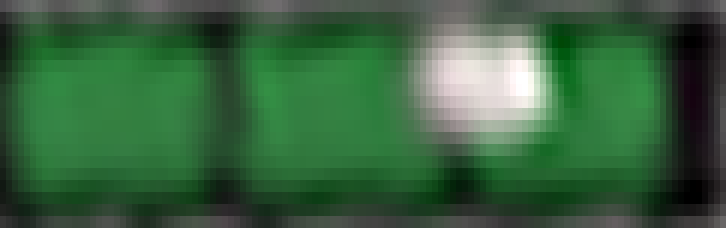

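```bash
python3 -m inch '[0,0,0.01,0,0,0,255, 0,0,0.025,0,0,0,255, 0,0,0.04,0,0,0,255, 0.0246,-0.0162,0,0,0,7,0, 0.0246,-0.0162,0,0,0,7,0, 0.0246,-0.0162,0,0,0,7,0, 0.0246,-0.0162,0,0,0,7,0, 0.0246,-0.0162,0,0,0,7,0, 0,0,0,0,0,0,0, 0,0,0,0,0,0,0]' 30
```

```text
time: 13.3
tool_pos: [639.2, -124.6, 179.3]
tcp_rot: [-180.0, -0.1, 128.8]
ft_force: [-1.7, 0.7, 0.4]
finger_gap: 85.6
```

```bash
python3 -m inch '[0.001,0,-0.04,0,0,0,0, 0,0,-0.035,0,0,0,0, 0,0,-0.013,0,0,0,0, 0,0,-0.005,0,0,0,0, 0,0,0,0,0,0,255, 0,0,0,0,0,0,255, 0,0,0,0,0,0,255, 0,0,0,0,0,0,255, 0,0,0,0,0,0,255]' 30
```

```text
time: 14.2
tool_pos: [641.1, -125.9, 89.9]
tcp_rot: [180.0, 0.1, 128.9]
ft_force: [-5.7, -1.3, 7.7]
finger_gap: 38.9
```

```bash
python3 -m inch '[0,0,0.002,0,0,0,255, 0,0,0,0,0,0,255, 0,0,0,0,0,0,255]'; python3 -c "
from h import *
print(r.sense()['wrist_torque']); p,D=snap('scene','s4')
cv2.imwrite('pics/s4c.png',cv2.resize(p[130:300,220:420,::-1],None,fx=3.5,fy=3.5,interpolation=cv2.INTER_CUBIC))"
```

```text
time: 14.5
tool_pos: [641.0, -125.8, 90.0]
tcp_rot: [-180.0, 0.1, 128.9]
ft_force: [0.0, -6.6, -1.2]
finger_gap: 39.0
[-0.87529754  0.00432038  0.0091799 ]
```

View pics/s4c.png

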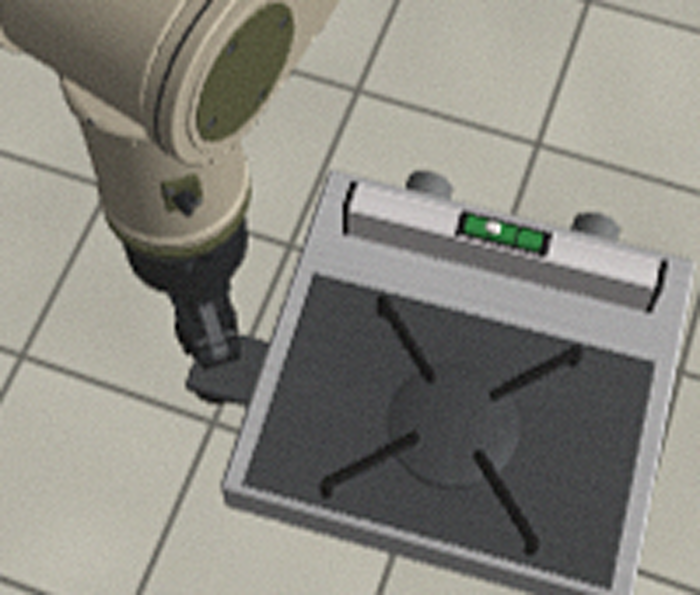

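```bash
python3 -m inch '[0,0,0,0,0,-4,255, 0,0,0,0,0,-8,255, 0,0,0,0,0,-8,255, 0,0,0,0,0,-8,255, 0,0,0,0,0,-8,255, 0,0,0,0,0,-8,255, 0,0,0,0,0,-8,255, 0,0,0,0,0,-8,255, 0,0,0,0,0,-6,255, 0,0,0,0,0,0,255]'
python3 -m inch '[0,0,0,0,0,0,255, 0,0,0,0,0,0,255]'
```

```text
time: 15.55
tool_pos: [640.4, -125.9, 89.9]
tcp_rot: [180.0, 0.1, 62.6]
ft_force: [-4.0, -5.2, 0.5]
finger_gap: 38.9
time: 15.75
tool_pos: [640.4, -126.0, 90.0]
tcp_rot: [180.0, 0.1, 62.8]
ft_force: [-3.5, -6.1, 1.7]
finger_gap: 38.8
```

```bash
python3 -m inch '[0,0,0,0,0,0,0, 0,0,0,0,0,0,0, 0,0,0,0,0,0,0, 0,0,0,0,0,0,0, 0,0,0.03,0,0,0,0, 0,0,0.045,0,0,0,0, 0,0,0.015,0,0,0,0]'
python3 -m inch '[-0.0246,0.0165,0,0,0,6.2,255, -0.0246,0.0165,0,0,0,6.2,255, -0.0246,0.0165,0,0,0,6.2,255, -0.0246,0.0165,0,0,0,6.2,255, -0.0246,0.0165,0,0,0,6.2,255, 0,0,0,0,0,0,255, 0,0,0,0,0,0,255]'
```

```text
time: 16.45
tool_pos: [643.0, -125.2, 185.0]
tcp_rot: [179.6, -0.1, 62.9]
ft_force: [0.7, -0.1, 0.5]
finger_gap: 85.5
time: 17.15
tool_pos: [517.8, -42.1, 179.7]
tcp_rot: [179.9, 0.0, 93.9]
ft_force: [-0.1, -0.2, 0.5]
finger_gap: 0.5
```

```bash
python3 -m inch '[0,0,-0.03,0,0,0,255, 0,0,-0.018,0,0,0,255, 0,0,-0.008,0,0,0,255, 0,0,-0.003,0,0,0,255, 0,0,-0.001,0,0,0,255, 0,0,-0.001,0,0,0,255, 0,0,0,0,0,0,255]'
python3 -m inch '[0,0,-0.001,0,0,0,255, 0,-0.0005,-0.001,0,0,0,255, 0,0,0,0,0,0,255]'
python3 -m inch '[0,-0.0005,-0.001,0,0,0,255, 0,0,-0.001,0,0,0,255, 0,0,0,0,0,0,255]'
```

```text
time: 17.85
tool_pos: [518.3, -42.5, 119.2]
tcp_rot: [179.9, 0.0, 93.9]
ft_force: [-1.0, -0.5, -0.3]
finger_gap: 0.0
time: 18.15
tool_pos: [517.6, -42.9, 116.3]
tcp_rot: [180.0, 0.0, 93.9]
ft_force: [-0.1, 0.1, -0.1]
finger_gap: -0.1
time: 18.45
tool_pos: [517.8, -43.6, 114.6]
tcp_rot: [180.0, 0.0, 93.9]
ft_force: [-0.7, -0.5, 3.9]
finger_gap: 0.1
```

```bash
python3 -m inch '[0,-0.0003,-0.001,0,0,0,255, 0,-0.0003,-0.001,0,0,0,255, 0,0,0,0,0,0,255]'
python3 -m inch '[0,-0.0004,-0.001,0,0,0,255, 0,-0.0003,-0.0007,0,0,0,255, 0,0,0,0,0,0,255]'
```

```text
time: 18.75
tool_pos: [517.7, -44.3, 112.4]
tcp_rot: [180.0, 0.0, 93.9]
ft_force: [-0.8, -3.0, 4.7]
finger_gap: -0.0
time: 19.05
tool_pos: [517.8, -45.0, 110.8]
tcp_rot: [180.0, 0.0, 93.9]
ft_force: [-0.8, -2.5, 5.2]
finger_gap: -0.2
```

```bash
python3 -m inch '[0,-0.0003,-0.001,0,0,0,255, 0,0,-0.0005,0,0,0,255, 0,0,0,0,0,0,255]'
python3 -m inch '[0,-0.0003,-0.001,0,0,0,255, 0,0,0,0,0,0,255, 0,0,0,0,0,0,255]'
```

```text
time: 19.35
tool_pos: [518.1, -45.3, 110.0]
tcp_rot: [179.9, 0.0, 93.9]
ft_force: [-2.6, -2.3, 9.3]
finger_gap: 0.2
time: 19.65
tool_pos: [518.4, -45.5, 109.5]
tcp_rot: [179.9, 0.0, 93.9]
ft_force: [-3.1, -1.5, 12.1]
finger_gap: -0.0
```

```bash
python3 -m inch '[0,0,0,0,0,0,255, 0,0,0,0,0,0,255, 0,0,0,0,0,0,255, 0,0,0,0,0,0,255, 0,0,0,0,0,0,255, 0,0,0,0,0,0,255, 0,0,0,0,0,0,255, 0,0,0,0,0,0,255, 0,0,0,0,0,0,255, 0,0,0,0,0,0,255]'
python3 - <<'E'
from h import *
s,w,A=bubble("b2",zt=115); np.save("pics/b2A.npy",A)
c=A[(w>-4)&(w<4)].mean(0)
for a,x in zip(s[::2],c[::2]): print(a,x.round(0)[:2].tolist(),end=" ")
lo=A[(w<=-4)].mean(0); hi=A[w>=4].mean(0)
print("\ndark rows"); 
for a,x,y in zip(s[::2],lo[::2],hi[::2]): print(a,round(x[1]),round(y[1]),end=" | ")
E
```

```text
time: 20.65
tool_pos: [518.4, -45.5, 109.5]
tcp_rot: [179.9, 0.0, 93.9]
ft_force: [-3.6, -1.4, 11.6]
finger_gap: -0.2
-30.0 [14.0, 16.0] -29.0 [28.0, 41.0] -28.0 [38.0, 72.0] -27.0 [43.0, 103.0] -26.0 [48.0, 128.0] -25.0 [51.0, 138.0] -24.0 [53.0, 135.0] -23.0 [53.0, 132.0] -22.0 [53.0, 132.0] -21.0 [51.0, 131.0] -20.0 [51.0, 130.0] -19.0 [51.0, 130.0] -18.0 [52.0, 131.0] -17.0 [53.0, 132.0] -16.0 [52.0, 131.0] -15.0 [51.0, 130.0] -14.0 [50.0, 129.0] -13.0 [48.0, 120.0] -12.0 [45.0, 99.0] -11.0 [40.0, 80.0] -10.0 [37.0, 79.0] -9.0 [39.0, 99.0] -8.0 [49.0, 122.0] -7.0 [63.0, 130.0] -6.0 [87.0, 133.0] -5.0 [124.0, 145.0] -4.0 [162.0, 163.0] -3.0 [194.0, 183.0] -2.0 [206.0, 194.0] -1.0 [205.0, 199.0] 0.0 [207.0, 203.0] 1.0 [208.0, 205.0] 2.0 [218.0, 215.0] 3.0 [227.0, 229.0] 4.0 [220.0, 228.0] 5.0 [160.0, 195.0] 6.0 [81.0, 148.0] 7.0 [30.0, 105.0] 8.0 [25.0, 77.0] 9.0 [34.0, 67.0] 10.0 [41.0, 82.0] 11.0 [49.0, 115.0] 12.0 [54.0, 138.0] 13.0 [54.0, 140.0] 14.0 [51.0, 133.0] 15.0 [50.0, 130.0] 16.0 [50.0, 129.0] 17.0 [51.0, 129.0] 18.0 [52.0, 130.0] 19.0 [53.0, 130.0] 20.0 [53.0, 131.0] 2
[... 313 characters left out ...]
0 89 92 | -21.0 90 92 | -20.0 94 92 | -19.0 96 93 | -18.0 99 93 | -17.0 100 91 | -16.0 96 91 | -15.0 94 91 | -14.0 90 91 | -13.0 86 86 | -12.0 78 75 | -11.0 65 60 | -10.0 58 50 | -9.0 66 58 | -8.0 85 77 | -7.0 101 92 | -6.0 101 94 | -5.0 98 89 | -4.0 106 90 | -3.0 122 90 | -2.0 134 90 | -1.0 139 91 | 0.0 140 93 | 1.0 142 95 | 2.0 152 94 | 3.0 152 93 | 4.0 134 89 | 5.0 110 85 | 6.0 86 79 | 7.0 74 66 | 8.0 66 53 | 9.0 65 51 | 10.0 75 63 | 11.0 88 81 | 12.0 95 91 | 13.0 97 96 | 14.0 91 96 | 15.0 86 92 | 16.0 90 91 | 17.0 98 90 | 18.0 102 91 | 19.0 100 92 | 20.0 97 92 | 21.0 96 94 | 22.0 99 95 | 23.0 99 94 | 24.0 92 94 | 25.0 85 89 | 26.0 75 67 | 27.0 62 33 | 28.0 51 9 | 29.0 46 9 | 30.0 57 30 |
```

View pics/b2.png

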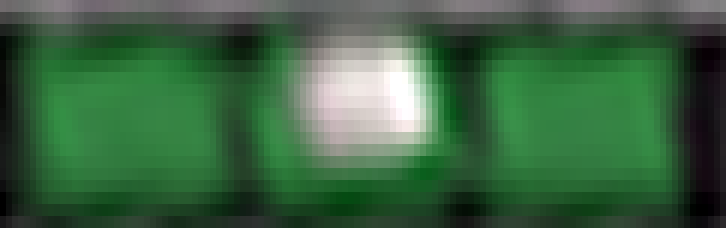

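```bash
python3 - <<'E'
from h import *
p,D=snap("scene","s5"); P=cloud("scene",D)
for nm,(u,v),z0,z1 in [("moka",(505,212),100,190),("jar",(193,207),100,130),("mill",(468,290),100,170)]:
    m=((P[...,2]>z0)&(P[...,2]<z1)).astype(np.uint8); k,l,st,c=cv2.connectedComponentsWithStats(m,connectivity=4)
    print(nm,P[l==l[v,u]].mean(0).round(1))
s=r.sense(); print(s["tool_pos"],s["ft_force"],s["time"])
print(r.hand_in())
E
```

```text
moka [471.3 359.2 150.8]
jar [ 691.3 -330.7  117.2]
mill [669.9 323.6 136.5]
[518.39110169 -45.50708072 109.54288525] [-3.27024211 -1.14470055 12.43546526] 20.9
the job is handed in; nothing more can be done
None
```

The job is handed in at 20.9 s of robot time. The fingers were still pushing on the level and the bubble was centred.

- **Level:** I laid it upright along the ledge and let go. In the picture afterwards it was within about 2 mm of the ledge middle and parallel to the hob.
- **First reading:** Under a push of about 11 N, 90 mm towards the knob, the bubble sat 11.8 mm off centre, away from the knob.
- **Knob:** I turned the black foot knob 66° clockwise and released it.
- **Final reading:** Under about 12 N the bubble was about 1 mm off the middle, between both lines. The last 3 N of push lowered the tool only 0.5 mm, so the hob was fully down.
- **Bystanders:** The coffee pot, jar and pepper mill measured within 0.2 mm of where they started.

No check failed. In the final image the bubble appeared about 10.5 mm long instead of the stated 14 mm, so the reading is good to about 1 mm. A side force of about 3.5 N remained on the fingers, but the push was steady over the last second.

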